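Slide the loaded carrier board home and bolt it

TASK

Push the carrier board with the gold case along its rails, by the blue upright plate at its rear, until it drops into the locating notches of the rails and sits down flat. Then push the red-knobbed bolt fully home over the front of the board. Only push: do not lift the board or the case out of their places, keep the case in its nest, and leave the loose tools and parts round the rails where they are.

Things in the scene. Friction and masses are not known exactly. Their poses are not given: they have to be found in the camera images.
- rails: Fixed grey and aluminium rail unit on the bench, 328 x 156 mm plus the bolt channel at its -y side. Origin on the bench below the seat; +x is the way the carrier must slide, +z up. Steel rails along x from -210 to +100 mm, tops 16 mm above the bench; side guides at y = +/-65 to 70 mm, 34 mm high; end stop at x = +100 mm, 32 mm high. Bolt channel: x 38 to 72, y -71 to -138 mm, 38 mm high.
- seat (a point): Where the carrier's origin lies when seated: x = y = 0, z = 10 mm in the rails' frame. Notches 24 mm long and 6 mm deep lie in the rails' outer lanes at x = +50 and inner lanes at x = -50 mm: only here (+/-2 mm in x) do all four 20 mm long feet drop in, level. Red marks on the side guides at x = -75 mm: level with the rear face of the blue plate when seated.
- carrier: Loose plywood board, 150 (x) x 126 mm (y), 0.5 to 0.8 kg, axes as the rails' (1.5 mm play each side). Origin: mid-board, level with the undersides of its feet; 16 mm above the bench while it rides on the rails, 10 mm once dropped. Board top 17 mm above the origin. Starts 60 to 120 mm before the seat. Sliding takes about 3 to 8 N; in the notch a 6 mm step stops it; a push above 15 N there may tip it.
- push_face (a point): Middle of the rear face of the carrier's blue upright plate (112 mm wide, 12 mm thick, from 17 to 59 mm above the carrier's origin), at x = -75, y = 0, z = 40 mm in the carrier's frame: 56 mm above the bench while riding, 50 mm when seated. Push here towards the rails' +x, slowly (about 40 mm/s) so that the board has time to drop.
- gold_case: Gold-coloured case, 92 x 115 x 42 mm, 0.12 to 0.21 kg, loose in the carrier's nest (1.5 mm play), long side along the carrier's y. Origin: centre of its underside, at x = -15.5, z = 17 mm in the carrier's frame. Its top is 75 mm above the bench while the carrier rides, 69 mm when seated.
- bolt (a joint): Brass bolt sliding along the rails' +y, m: 0 to 0.004 at the start (drawn back), 0.030 fully home at its stop. About 2 N of friction; stays where it is left. Its tongue, 16 mm wide, 6 mm thick, underside 29 mm above the bench, passes 2 mm over the seated board's front deck; if the board still rides on the rails, the tongue strikes the board's edge.
- bolt_knob (a point): Middle of the bolt's upright red knob (22 mm diameter, from 43 to 74 mm above the bench; this point is 59 mm above it), in the rails' frame at x = 55 mm, y = -112 mm + the bolt's joint value. Push on the side that faces the rails' -y, towards the rails' +y. Nothing else stands above the 38 mm high channel there.
- post (a point): Foot, at bench height, of the fixed upright post (white with a red band, 33 mm diameter, rising to 1.45 m) at the bench's front edge. The rails stand to the right of it (at smaller y) as seen from the robot: an arm that starts at the left must fold in and swing past on the robot's side of the post.
- black_tape: Bystander: roll of black tape lying flat, 68 x 70 x 20 mm, loose; origin centre of its underside.
- gauge_block: Bystander: aluminium block with a step, 25 x 60 x 16 mm, loose; origin centre of its underside.
- green_knob: Bystander: green knob cap, 23 mm diameter, 16 mm high, loose; origin centre of its underside.
- cutters: Bystander: side cutters with yellow handles, 155 x 74 x 15 mm, loose, lying flat; origin centre of the underside.
Mind the look-alikes: they are no part of the job. Leave any purple look-alike of the gold_case alone.

How it is judged:
On the way, in this order (a step that is already met when the one before it is completed fails the run):
1. the carrier has been slid forward and still rides on the rails, within 40 mm of the notches (x of carrier in the frame of rails between -0.04 and -0.001 m and z of carrier in the frame of rails above 0.0135 m), for 0.05 s.
2. the carrier has dropped into the notches, flat, the bolt still drawn back (z of carrier in the frame of rails between 0.008 and 0.012 m and x of carrier in the frame of rails between -0.005 and 0.005 m and y of carrier in the frame of rails between -0.005 and 0.005 m and angle between carrier's own z axis and vertical below 0.02 rad and value of joint bolt below 0.012 m), for 0.2 s.
3. the bolt is pushed home (value of joint bolt above 0.027 m), for 0.2 s.
At the end, for the whole second after the job is handed in: The carrier sits in the notches (origin within 5 mm of the seat along and across, 8 to 12 mm above the bench, level within 0.02 rad), the bolt is at 26 mm or more of its 30 mm, the case stands in its nest (within 6 mm, not more than 4 mm up), and all is at rest (z of carrier in the frame of rails between 0.008 and 0.012 m and x of carrier in the frame of rails between -0.005 and 0.005 m and y of carrier in the frame of rails between -0.005 and 0.005 m and angle between carrier's own z axis and vertical below 0.02 rad and z of gold_case in the frame of carrier below 0.021 m and x of gold_case in the frame of carrier between -0.0215 and -0.0095 m and y of gold_case in the frame of carrier between -0.006 and 0.006 m and angle between gold_case's own z axis and vertical below 0.05 rad and value of joint bolt above 0.026 m and linear speed of each of carrier, gold_case below 0.01 m/s); the robot touches nothing.
It fails at once if the carrier is lifted (more than 8 mm above the height at which it rides) (z of carrier in the frame of rails above 0.024 m).
It fails at once if the case is lifted in or out of its nest (by more than 8 mm) or tipped (z of gold_case in the frame of carrier above 0.025 m or angle between gold_case's own z axis and vertical above 0.2 rad).
It fails at once if a bystander (tape roll, gauge block, green knob or cutters) is moved by more than 20 mm (distance of any of black_tape, gauge_block, green_knob, cutters from where it was at the start of the episode above 0.02 m).
It also fails if it takes over 56 s, if anything falls off the work surface, if the arm or the gripper's body presses on something with over 40 N, if the wrist force passes 120 N, or if a joint passes its speed limit or range.

ROBOT

A 6-joint arm with a two-finger parallel gripper is mounted at the origin on a cart in front of the work surface, level with it; the furniture and walls round the work are solid. World frame = base frame: x ahead of the robot, y to its left, z up, the work surface at z = 0. Lengths are in m, angles in rad, forces in N, time in s.
With the tool pointing down it reaches from about 0.325 to 0.775 m from the base axis. Payload 5.5 kg.
Tool frame: the origin (TCP) lies between the finger pads; the fingertips stand 8 mm ahead of it and the grasp point (between the pads) lies 11 mm behind it; z points along the fingers, y is the line along which they close (so a half turn about z gives the same grasp; the last joint's range is limited). The gripper opens to 88 mm and grips with 3 to 60 N. Pads are 20 mm wide; open, the fingers measure 115 mm over their backs; the gripper's body (75 mm by 178 mm) begins 61 mm behind the grasp point.
Start: joints at [-1.255, 0.091, 1.231, -0, 1.82, -0.057], TCP at [0.219, -0.559, 0.231] pointing down, gripper open.
Joint ranges: [-2.87, 2.87], [-0.86, 2.18], [0.17, 2.46], [-1.51, 4.65], [0.06, 2.69], [-2.65, 2.65]. Speed limits (rad/s): [2.57, 2.57, 3.01, 3.14, 3.14, 3.14].

INTERFACE

Orientations are given as a unit quaternion [x, y, z, w].
In Python, from workcell import state, snapshot, job_done gives the robot as it stands.
- The arm moves only by the tool play_rows, never from a script. Its argument "moves" is a list of rows, each an object with "slide": the shift along the world's x, y, z as a fraction of full scale, a list of three; "yaw": the turn about the world's z as a fraction of full scale; "gripper": the gripper command: -1 is fully open, 1 is shut, values between are in proportion. In form: [{"slide": [x, y, z], "yaw": yaw, "gripper": gripper}, ...]. A call has 1 to 20 rows; each row shifts and turns the commanded pose from where the row before left it; what a row does not reach is not made up. Full scale, the value 1, is 0.04 m for a shift and 360 degrees for a turn. A row lasts 1/12 s, in which the tool goes at most 41.7 mm and 7.16 degrees, less where a joint would pass 70% of its speed; a pose out of reach is approached as far as the arm can. A call with a number of a shift or a turn outside -1 to 1 is refused whole. A call with a gripper value outside its range is refused whole. The fingers move at their own pace and stop on an object; the grip force is fixed at half the most. Time passes only in rows, so rows that do not move let the fingers close. It gives the time, the measured TCP pose, the force, the opening and the grip force at its end, in the units of the state.
- state(): the state, without advancing time (a new reading comes with each control period).
- snapshot(name): name is "scene" or "top" or "wrist"; returns a dict with "img" (400x640x3 uint8, red, green, blue), "fx", "fy", "cx", "cy" (pixels), "k1" (the pictures are not rectified: a ray, as slopes to the right and down, at radius r is drawn at 1 + k1 r^2 times it, then the intrinsics apply), "R" (3x3) and "t" (3): a world point X has camera coordinates R X + t; the wrist camera has in their place "T_tool_cam" (4x4, takes a point from camera to tool coordinates, whose origin is the TCP and whose axes are the flange's). Camera axes: x right, y down, z forward; pixel columns grow to the right and rows downward; lengths in m; the calibration is good to about 2 mm. A picture is of the moment at which its call begins: read the wrist's pose just before it. There is no depth.
- job_done(): hands the job in; it is judged then, once.
The state is a dict: "t": time; "qpos": joint angles; "qd": joint speeds; "joint_torque": joint torques, N m; "ee_pos": TCP position; "tool_rot": TCP orientation; "ft_force": force on the tool from outside, world axes, zero at the start; "torque": the same for the moment, N m; "grip_width": finger opening in m; "grasp_force": force on a finger pad.
Only numpy, scipy, OpenCV 4.12 (cv2) and the standard library are available. Lean on these libraries where they do the work, as an engineer would, in place of code of your own. Each camera call takes 0.05 s, during which the arm holds its last target. There are 200 camera calls.

## Working session

There is one attempt and no reset: what is moved stays moved. The work goes in short steps, Python scripts to look and compute and a tool call to move; the robot and the scene stay as the last step left them, time stands still between calls to the robot, and variables do not carry over. Pictures are saved under pics/ and viewed, at most 10 in all, crops included, and the job is handed in when it is done.

Besides the shell and the picture viewer there is one more tool, called after ">>>" as name(argument=value, ...) on one line, values as JSON. play_rows: Moves the arm, as the interface text tells. Shift numbers are shares of 0.04 m and turn numbers shares of 360 degrees, none past 1 either way. Its arguments: {"type":"object","properties":{"moves":{"type":"array","items":{"type":"object","properties":{"slide":{"type":"array","items":{"type":"number","minimum":-1,"maximum":1}},"yaw":{"type":"number","minimum":-1,"maximum":1},"gripper":{"type":"number"}}}}},"required":["moves"]}

```bash
mkdir -p pics; cat > h.py <<'E'
import numpy as np, cv2, pickle
from workcell import state, snapshot, job_done
def snap(n,f):
    s=state(); d=snapshot(n); cv2.imwrite('pics/'+f+'.png',d['img'][:,:,::-1]); d['s']=s; pickle.dump(d,open('pics/'+f+'.pkl','wb')); return d
def load(f): return pickle.load(open('pics/'+f+'.pkl','rb'))
def K(d): return np.array([[d['fx'],0,d['cx']],[0,d['fy'],d['cy']],[0,0,1.]]), np.array([d['k1'],0,0,0,0.])
def unproj(d,uv,z):
    k,D=K(d); p=cv2.undistortPoints(np.array(uv,float).reshape(-1,1,2),k,D).reshape(-1,2)
    r=np.c_[p,np.ones(len(p))]@d['R']; c=-d['R'].T@d['t']; z=np.broadcast_to(z,len(p))
    return c+r*((z-c[2])/r[:,2])[:,None]
def proj(d,X):
    k,D=K(d); return cv2.projectPoints(np.array(X,float).reshape(-1,1,3),cv2.Rodrigues(np.array(d['R']))[0],np.array(d['t'],float),k,D)[0].reshape(-1,2)
E
python3 - <<'E'
from h import *
a=snap('top','top0');b=snap('scene','sc0')
for d in(a,b): print(-np.array(d['R']).T@d['t'],d['fx'],d['k1'],np.round(d['R'],2).tolist())
print(state())
E
```

```text
[ 0.36176975 -0.1289358   1.14369499] 394.81463446777104 -0.050788962360238624 [[-0.02, -1.0, -0.0], [-0.99, 0.02, -0.16], [0.16, -0.0, -0.99]]
[0.24146703 0.55456309 0.60956278] 380.5820563213332 0.005167217361966033 [[-0.9, -0.43, 0.01], [-0.26, 0.53, -0.81], [0.34, -0.73, -0.59]]
{'t': 0.1, 'qpos': array([-1.25471659e+00,  9.17742541e-02,  1.23179138e+00, -3.14590476e-06,
        1.81980089e+00, -5.66898589e-02]), 'qd': array([ 0.00270331, -0.00088445, -0.00440953,  0.00181494, -0.00012276,
        0.00086795]), 'joint_torque': array([ 4.92953521e-03, -4.47859097e+01, -4.07567918e+01,  7.03029195e-02,
        2.85456434e-02, -1.09367759e-04]), 'ee_pos': array([ 0.21843907, -0.55854234,  0.22961089]), 'tool_rot': array([ 9.82680265e-01,  1.85307071e-01, -1.16220473e-04, -8.79286712e-04]), 'ft_force': array([ 0.15604856, -0.25807079, -0.38895521]), 'torque': array([-0.03024659,  0.04406285,  0.01359164]), 'grasp_force': 0.0, 'grip_width': 0.08749214524148417}
```

View pics/top0.png

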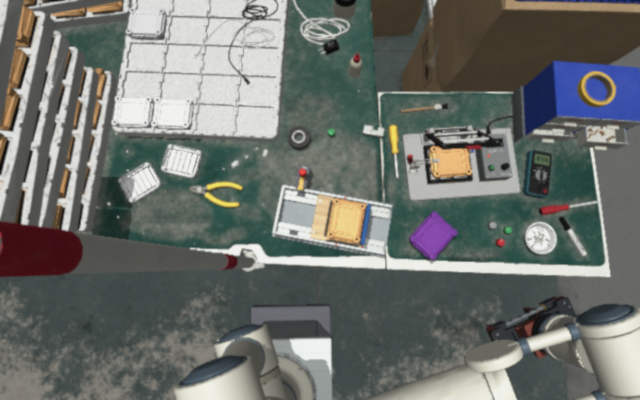

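View pics/sc0.png

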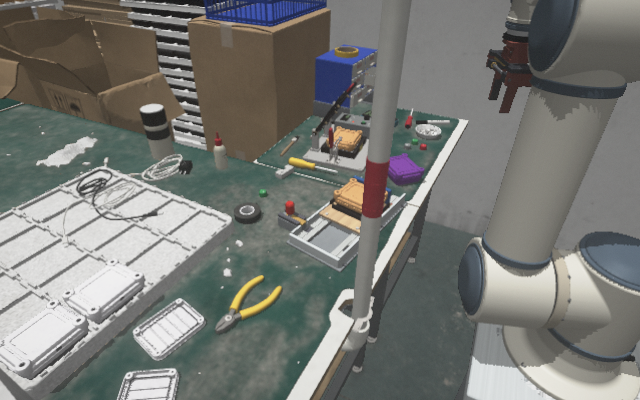

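```bash
python3 - <<'E'
from h import *
d=load('top0')
c=d['img'][158:262,266:400,::-1]
cv2.imwrite('pics/c0.png',cv2.resize(c,None,fx=5.5,fy=5.5,interpolation=cv2.INTER_CUBIC))
# rough guess
print(unproj(d,[(281,184),(393,203),(386,256),(274,237),(304,172),(366,223),(248,258)],[.034,.034,.034,.034,.074,.07,0]))
E
```

```text
[[ 0.58212943 -0.02445598  0.034     ]
 [ 0.52109826 -0.34273588  0.034     ]
 [ 0.37237252 -0.31605138  0.034     ]
 [ 0.43107178 -0.00427141  0.034     ]
 [ 0.60689787 -0.09218223  0.074     ]
 [ 0.46224356 -0.2593036   0.07      ]
 [ 0.37429564  0.07443426  0.        ]]
```

View pics/c0.png

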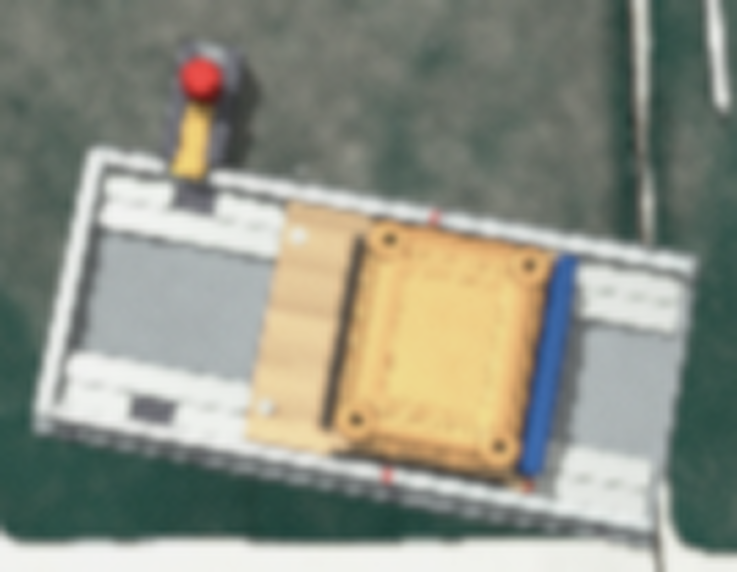

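```bash
python3 - <<'E'
from h import *
from scipy.optimize import least_squares
d=load('top0')
pc=lambda c:(np.array(c)+.5)/5.5-.5+[266,158]
C=pc([(434,217),(388,475),(202,76),(693,262),(650,535)])
P=np.array([(-75,-67.5,34),(-75,67.5,34),(55,-110,74),(-210,-70,34),(-210,70,34)])/1e3
def T(p,X):
    c,s=np.cos(p[2]),np.sin(p[2]); return np.c_[p[0]+c*X[:,0]-s*X[:,1],p[1]+s*X[:,0]+c*X[:,1],X[:,2]]
r=least_squares(lambda p:(proj(d,T(p,P))-C).ravel(),[.5,-.1,1.8]);p=r.x
print(p,np.degrees(p[2]),np.round(r.fun,2))
b=unproj(d,pc([(577,258),(538,475),(97,150),(36,425)]),[.075,.075,.032,.032])
c,s=np.cos(p[2]),np.sin(p[2]);q=b[:,:2]-p[:2]
print(b,np.c_[q@[c,s],q@[-s,c]])
F=np.array([(-75,0,56),(-185,0,56),(55,-110,59),(55,-140,59),(55,-85,59)])/1e3
print(T(p,F), 'dir',c,s)
np.save('p.npy',p)
E
```

```text
[ 0.48961504 -0.118506    1.36086491] 77.97181608062328 [ 0.26  0.29 -0.06  0.2   0.04  0.    0.03  0.16 -0.26 -0.63]
[[ 0.51224403 -0.27293252  0.075     ]
 [ 0.40535397 -0.24961471  0.075     ]
 [ 0.57987902 -0.03065688  0.032     ]
 [ 0.43728214  0.00119346  0.032     ]] [[-0.1463204  -0.05431355]
 [-0.14578965  0.05508902]
 [ 0.10473078 -0.06997513]
 [ 0.10616568  0.07612845]]
[[ 0.47398558 -0.19185939  0.056     ]
 [ 0.45106237 -0.29944436  0.056     ]
 [ 0.60866162 -0.08763672  0.059     ]
 [ 0.63800298 -0.09388851  0.059     ]
 [ 0.58421049 -0.0824269   0.059     ]] dir 0.20839281859059364 0.9780452101819568
```

>>> play_rows(moves=[{"slide": [0.483, 0.54, 0], "yaw": 0.0131, "gripper": 1}, {"slide": [0.483, 0.54, 0], "yaw": 0.0131, "gripper": 1}, {"slide": [0.483, 0.54, 0], "yaw": 0.0131, "gripper": 1}, {"slide": [0.483, 0.54, 0], "yaw": 0.0131, "gripper": 1}, {"slide": [0.483, 0.54, -0.2], "yaw": 0.0131, "gripper": 1}, {"slide": [0.483, 0.54, -0.2], "yaw": 0.0131, "gripper": 1}, {"slide": [0.483, 0.54, -0.2], "yaw": 0.0131, "gripper": 1}, {"slide": [0.483, 0.54, -0.2], "yaw": 0.0131, "gripper": 1}, {"slide": [0.483, 0.54, -0.2], "yaw": 0.0131, "gripper": 1}, {"slide": [0.483, 0.54, -0.2], "yaw": 0.0131, "gripper": 1}, {"slide": [0.483, 0.54, -0.2], "yaw": 0.0131, "gripper": 1}, {"slide": [0.483, 0.54, -0.2], "yaw": 0.0131, "gripper": 1}, {"slide": [0, 0, 0], "yaw": 0, "gripper": 1}, {"slide": [0, 0, 0], "yaw": 0, "gripper": 1}])

```text
t: 1.27
ee_pos: [0.4506, -0.2984, 0.1655]
tool_rot: [0.777, 0.63, -0.0, -0.001]
ft_force: [-0.7, 0.0, 0.5]
grip_width: 0.0013
grasp_force: 0.0
```

```bash
cat >> h.py <<'E'
def where():
    s=state();p=np.load('p.npy');c,q=np.cos(p[2]),np.sin(p[2]);e=s['ee_pos'];a=e[:2]-p[:2];f=s['ft_force']
    t=s['tool_rot'];print('t',s['t'],'world',np.round(e,4),'rails xy',np.round([a@[c,q],a@[-q,c]],4),'yaw',2*np.degrees(np.arctan2(t[1],t[0])),'F rails',np.round([f[:2]@[c,q],f[:2]@[-q,c],f[2]],1),'w',s['grip_width'])
E
python3 - <<'E'
from h import *
where();snap('top','top1');d=snap('wrist','w1');print(d['T_tool_cam'])
a=load('top1')['img'][100:340,220:540];cv2.imwrite('pics/v1.png',np.vstack([cv2.resize(a,(400,300)),cv2.resize(d['img'],(400,250))])[:,:,::-1])
E
```

```text
t 1.2667 world [ 0.4506 -0.2984  0.1655] rails xy [-0.184   0.0006] yaw 78.06327998773808 F rails [-0.1  0.7  0.5] w 0.0012601187291483686
[[ 5.79260764e-04 -9.68307203e-01 -2.49761535e-01  6.74828987e-02]
 [ 9.99999832e-01  5.52968372e-04  1.75436975e-04 -6.31826822e-04]
 [-3.17666572e-05 -2.49761594e-01  9.68307361e-01 -1.54083785e-01]
 [ 0.00000000e+00  0.00000000e+00  0.00000000e+00  1.00000000e+00]]
```

View pics/v1.png

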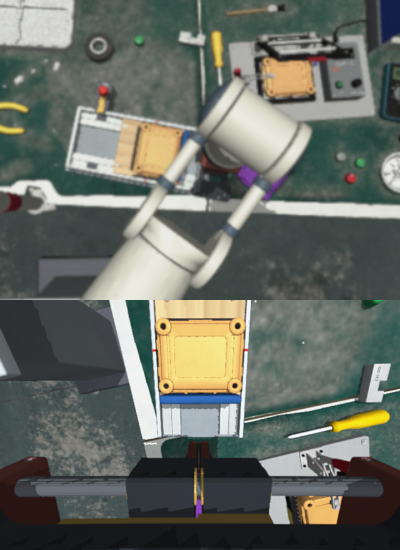

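>>> play_rows(moves=[{"slide": [0, 0, -0.49], "yaw": 0, "gripper": 1}, {"slide": [0, 0, -0.49], "yaw": 0, "gripper": 1}, {"slide": [0, 0, -0.49], "yaw": 0, "gripper": 1}, {"slide": [0, 0, -0.49], "yaw": 0, "gripper": 1}, {"slide": [0, 0, -0.49], "yaw": 0, "gripper": 1}, {"slide": [0, 0, -0.49], "yaw": 0, "gripper": 1}, {"slide": [0, 0, 0], "yaw": 0, "gripper": 1}, {"slide": [0.026, 0.1223, 0], "yaw": 0, "gripper": 1}, {"slide": [0.026, 0.1223, 0], "yaw": 0, "gripper": 1}, {"slide": [0.026, 0.1223, 0], "yaw": 0, "gripper": 1}, {"slide": [0.0174, 0.0815, 0], "yaw": 0, "gripper": 1}, {"slide": [0.0174, 0.0815, 0], "yaw": 0, "gripper": 1}, {"slide": [0.0174, 0.0815, 0], "yaw": 0, "gripper": 1}, {"slide": [0.0174, 0.0815, 0], "yaw": 0, "gripper": 1}])

```text
t: 2.53
ee_pos: [0.4565, -0.2732, 0.0501]
tool_rot: [0.778, 0.629, -0.001, 0.002]
ft_force: [-1.6, -5.4, 2.2]
grip_width: 0.0008
grasp_force: 3.4
```

```bash
python3 -c "
from h import *
where()"
```

```text
t 2.5333 world [ 0.4565 -0.2732  0.0501] rails xy [-0.1582  0.0002] yaw 77.93362109907505 F rails [-5.6  0.4  2.2] w 0.0007810075800101073
```

>>> play_rows(moves=[{"slide": [0.0174, 0.0815, 0], "yaw": 0, "gripper": 1}, {"slide": [0.0174, 0.0815, 0], "yaw": 0, "gripper": 1}, {"slide": [0.0174, 0.0815, 0], "yaw": 0, "gripper": 1}, {"slide": [0.0174, 0.0815, 0], "yaw": 0, "gripper": 1}, {"slide": [0.0174, 0.0815, 0], "yaw": 0, "gripper": 1}, {"slide": [0.0174, 0.0815, 0], "yaw": 0, "gripper": 1}, {"slide": [0.0174, 0.0815, 0], "yaw": 0, "gripper": 1}, {"slide": [0.0174, 0.0815, 0], "yaw": 0, "gripper": 1}, {"slide": [0.0174, 0.0815, 0], "yaw": 0, "gripper": 1}, {"slide": [0.0174, 0.0815, 0], "yaw": 0, "gripper": 1}, {"slide": [0.0174, 0.0815, 0], "yaw": 0, "gripper": 1}, {"slide": [0.0174, 0.0815, 0], "yaw": 0, "gripper": 1}, {"slide": [0.0174, 0.0815, 0], "yaw": 0, "gripper": 1}, {"slide": [0.0174, 0.0815, 0], "yaw": 0, "gripper": 1}])

```text
t: 3.7
ee_pos: [0.4662, -0.2279, 0.0501]
tool_rot: [0.778, 0.629, -0.001, 0.002]
ft_force: [-1.1, -5.8, 0.5]
grip_width: 0.0002
grasp_force: 3.4
```

```bash
python3 - <<'E'
from h import *
where();snap('top','top2');d=snap('wrist','w2')
a=load('top2')['img'][150:270,250:410];cv2.imwrite('pics/v2.png',np.vstack([cv2.resize(a,(400,300)),cv2.resize(d['img'],(400,250))])[:,:,::-1])
E
```

```text
t 3.7 world [ 0.4662 -0.2279  0.0501] rails xy [-1.119e-01  1.000e-04] yaw 77.89973566156584 F rails [-5.9 -0.2  0.5] w 0.00016013333709763986
```

View pics/v2.png

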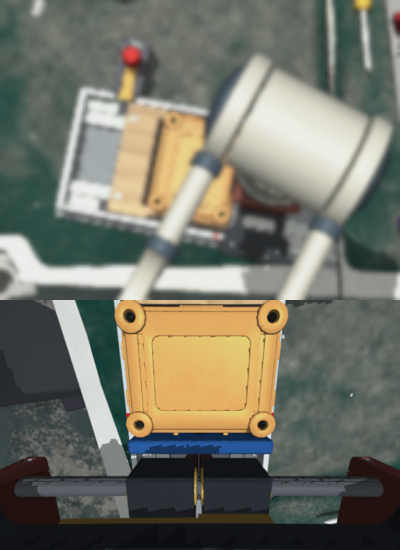

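>>> play_rows(moves=[{"slide": [0.0174, 0.0815, 0], "yaw": 0, "gripper": 1}, {"slide": [0.0174, 0.0815, 0], "yaw": 0, "gripper": 1}, {"slide": [0.0174, 0.0815, 0], "yaw": 0, "gripper": 1}, {"slide": [0.0174, 0.0815, 0], "yaw": 0, "gripper": 1}, {"slide": [0.0174, 0.0815, 0], "yaw": 0, "gripper": 1}, {"slide": [0.0104, 0.0489, 0], "yaw": 0, "gripper": 1}, {"slide": [0.0104, 0.0489, 0], "yaw": 0, "gripper": 1}])

```text
t: 4.38
ee_pos: [0.4705, -0.2076, 0.0501]
tool_rot: [0.778, 0.629, -0.001, 0.002]
ft_force: [-0.6, -5.4, 3.3]
grip_width: 0.0002
grasp_force: 3.7
```

>>> play_rows(moves=[{"slide": [0.0078, 0.0367, 0], "yaw": 0, "gripper": 1}, {"slide": [0.0078, 0.0367, 0], "yaw": 0, "gripper": 1}])

```text
t: 4.55
ee_pos: [0.4709, -0.2038, 0.0495]
tool_rot: [0.778, 0.629, -0.001, 0.001]
ft_force: [0.2, -4.7, -0.8]
grip_width: 0.0004
grasp_force: 2.0
```

```bash
python3 -c "
from h import *
where()"
```

```text
t 4.55 world [ 0.4709 -0.2038  0.0495] rails xy [-0.0873  0.0005] yaw 77.92257641376162 F rails [-4.5 -1.2 -0.8] w 0.0004260004425776636
```

>>> play_rows(moves=[{"slide": [0.0052, 0.0245, 0], "yaw": 0, "gripper": 1}, {"slide": [0, 0, 0], "yaw": 0, "gripper": 1}])

```text
t: 4.72
ee_pos: [0.4711, -0.2029, 0.0495]
tool_rot: [0.778, 0.629, -0.001, 0.001]
ft_force: [-1.2, -5.5, 1.9]
grip_width: 0.0003
grasp_force: 2.6
```

```bash
python3 - <<'E'
from h import *
where()
d=snap('scene','s3')
cv2.imwrite('pics/v3.png',cv2.resize(d['img'][160:280,280:420],None,fx=5,fy=5,interpolation=cv2.INTER_CUBIC)[:,:,::-1])
E
```

```text
t 4.7167 world [ 0.4711 -0.2029  0.0495] rails xy [-0.0864  0.0005] yaw 77.93381609593722 F rails [-5.6  0.   1.9] w 0.0003095143352912839
```

View pics/v3.png

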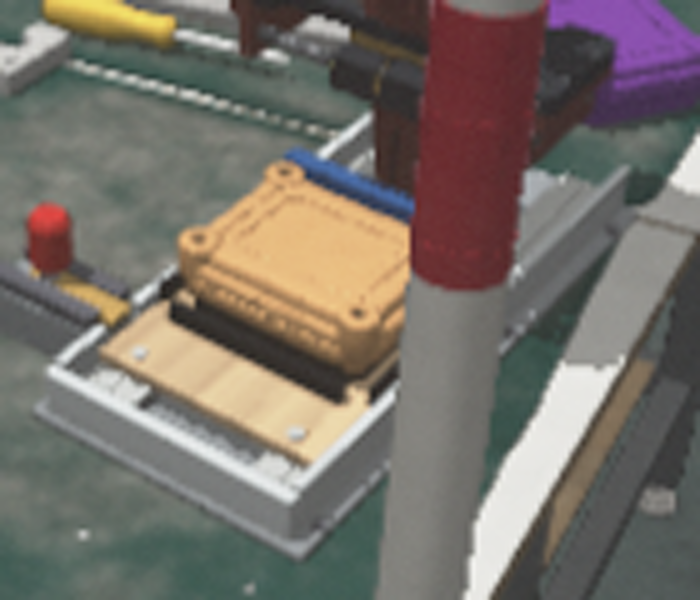

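```bash
python3 - <<'E'
from h import *
d=load('s3');p=np.load('p.npy');c,s=np.cos(p[2]),np.sin(p[2])
def P(X):
    X=np.array(X)/1e3;W=np.c_[p[0]+c*X[:,0]-s*X[:,1],p[1]+s*X[:,0]+c*X[:,1],X[:,2]];return np.round((proj(d,W)-[280,160]+.5)*5-.5,0).tolist()
for x,z in((0,10),(-3,16),(0,16)): print(x,z,P([(75+x,-63,17+z),(75+x,63,17+z),(-75+x,-56,59+z),(-63+x,-56,59+z),(x-15.5+46,-57.5,59+z)]))
print('stop inner/outer',P([(100,-70,32),(100,70,32),(106,-75,32),(106,75,32)]))
E
```

```text
0 10 [[103.0, 350.0], [324.0, 465.0], [300.0, 144.0], [286.0, 155.0], [171.0, 240.0]]
-3 16 [[107.0, 337.0], [328.0, 451.0], [304.0, 132.0], [290.0, 142.0], [175.0, 227.0]]
0 16 [[103.0, 341.0], [324.0, 455.0], [301.0, 135.0], [287.0, 145.0], [171.0, 230.0]]
stop inner/outer [[58.0, 363.0], [305.0, 495.0], [41.0, 365.0], [307.0, 507.0]]
```

>>> play_rows(moves=[{"slide": [0.0052, 0.0245, 0], "yaw": 0, "gripper": 1}, {"slide": [0, 0, 0], "yaw": 0, "gripper": 1}])

```text
t: 4.93
ee_pos: [0.4713, -0.2021, 0.0494]
tool_rot: [0.778, 0.629, -0.001, 0.001]
ft_force: [-1.4, -6.0, 1.0]
grip_width: 0.0005
grasp_force: 2.8
```

```bash
python3 - <<'E'
from h import *
where()
d=snap('scene','s4');a=load('s3')['img'].astype(int);b=load('sc0')['img']
print(cv2.phaseCorrelate(a[190:250,310:360,0].astype(float),d['img'][190:250,310:360,0].astype(float)))
E
```

```text
t 4.9333 world [ 0.4713 -0.2021  0.0494] rails xy [-0.0855  0.0005] yaw 77.92579859583364 F rails [-6.1  0.1  1. ] w 0.0005311266837791638
((-0.041143430779843726, 0.15589250552144307), 0.9960168801671146)
```

>>> play_rows(moves=[{"slide": [-0.026, -0.122, 0], "yaw": 0, "gripper": 1}, {"slide": [-0.026, -0.122, 0], "yaw": 0, "gripper": 1}, {"slide": [-0.026, -0.122, 0], "yaw": 0, "gripper": 1}, {"slide": [-0.026, -0.122, 0], "yaw": 0, "gripper": 1}, {"slide": [0, 0, 0.46], "yaw": 0, "gripper": 1}, {"slide": [0, 0, 0.46], "yaw": 0, "gripper": 1}, {"slide": [0, 0, 0.46], "yaw": 0, "gripper": 1}, {"slide": [0, 0, 0.46], "yaw": 0, "gripper": 1}, {"slide": [0, 0, 0.46], "yaw": 0, "gripper": 1}, {"slide": [0, 0, 0.46], "yaw": 0, "gripper": 1}, {"slide": [0, 0, 0], "yaw": 0, "gripper": 1}])

```text
t: 5.9
ee_pos: [0.4686, -0.2216, 0.1637]
tool_rot: [0.777, 0.629, 0.001, 0.003]
ft_force: [1.3, 0.1, 0.6]
grip_width: 0.0009
grasp_force: 0.0
```

>>> play_rows(moves=[{"slide": [0.4825, 0.3517, 0], "yaw": 0, "gripper": 1}, {"slide": [0.4825, 0.3517, 0], "yaw": 0, "gripper": 1}, {"slide": [0.4825, 0.3517, 0], "yaw": 0, "gripper": 1}, {"slide": [0.4825, 0.3517, 0], "yaw": 0, "gripper": 1}, {"slide": [0.4825, 0.3517, 0], "yaw": 0, "gripper": 1}, {"slide": [0.4825, 0.3517, 0], "yaw": 0, "gripper": 1}, {"slide": [0.4825, 0.3517, 0], "yaw": 0, "gripper": 1}, {"slide": [0.4825, 0.3517, 0], "yaw": 0, "gripper": 1}, {"slide": [0.4825, 0.3517, 0], "yaw": 0, "gripper": 1}, {"slide": [0, 0, 0], "yaw": 0, "gripper": 1}, {"slide": [0, 0, 0], "yaw": 0, "gripper": 1}])

```text
t: 6.82
ee_pos: [0.6409, -0.0935, 0.1573]
tool_rot: [0.777, 0.63, -0.001, -0.001]
ft_force: [-0.3, -0.0, 0.0]
grip_width: 0.0006
grasp_force: 0.0
```

```bash
python3 - <<'E'
from h import *
where();t=snap('top','top5');d=snap('scene','s5')
z=lambda i:cv2.resize(i,(700,290),interpolation=cv2.INTER_CUBIC)
cv2.imwrite('pics/v5.png',np.vstack([z(t['img'][180:262,262:460]),z(d['img'][170:282,200:470])])[:,:,::-1])
E
```

```text
t 6.8167 world [ 0.6409 -0.0935  0.1573] rails xy [ 0.056  -0.1427] yaw 78.03992670224763 F rails [-0.1  0.3  0. ] w 0.0005602231111732201
```

View pics/v5.png

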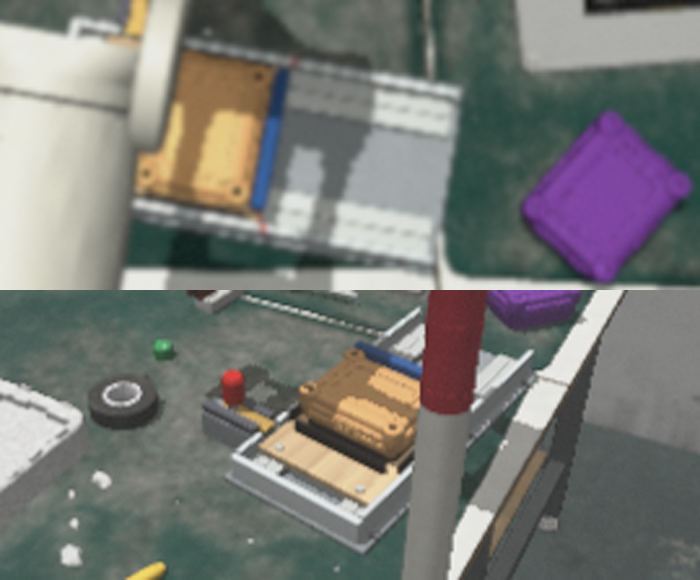

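>>> play_rows(moves=[{"slide": [0, 0, -0.413], "yaw": 0, "gripper": 1}, {"slide": [0, 0, -0.413], "yaw": 0, "gripper": 1}, {"slide": [0, 0, -0.413], "yaw": 0, "gripper": 1}, {"slide": [0, 0, -0.413], "yaw": 0, "gripper": 1}, {"slide": [0, 0, -0.413], "yaw": 0, "gripper": 1}, {"slide": [0, 0, -0.413], "yaw": 0, "gripper": 1}, {"slide": [0, 0, 0], "yaw": 0, "gripper": 1}, {"slide": [-0.0815, 0.0174, 0], "yaw": 0, "gripper": 1}, {"slide": [-0.0815, 0.0174, 0], "yaw": 0, "gripper": 1}, {"slide": [-0.0815, 0.0174, 0], "yaw": 0, "gripper": 1}, {"slide": [-0.0815, 0.0174, 0], "yaw": 0, "gripper": 1}, {"slide": [-0.0815, 0.0174, 0], "yaw": 0, "gripper": 1}])

```text
t: 7.92
ee_pos: [0.6253, -0.0909, 0.0621]
tool_rot: [0.777, 0.629, 0.001, 0.002]
ft_force: [1.5, -0.6, 2.1]
grip_width: 0.0003
grasp_force: 1.1
```

```bash
python3 -c "
from h import *
where()"
```

```text
t 7.9167 world [ 0.6253 -0.0909  0.0621] rails xy [ 0.0553 -0.127 ] yaw 77.94613501116831 F rails [-0.3 -1.6  2.1] w 0.0002529325907258559
```

>>> play_rows(moves=[{"slide": [-0.0815, 0.0174, 0], "yaw": 0, "gripper": 1}, {"slide": [-0.0815, 0.0174, 0], "yaw": 0, "gripper": 1}, {"slide": [-0.0815, 0.0174, 0], "yaw": 0, "gripper": 1}, {"slide": [-0.0815, 0.0174, 0], "yaw": 0, "gripper": 1}, {"slide": [-0.0815, 0.0174, 0], "yaw": 0, "gripper": 1}, {"slide": [-0.0815, 0.0174, 0], "yaw": 0, "gripper": 1}])

```text
t: 8.42
ee_pos: [0.6048, -0.0862, 0.0604]
tool_rot: [0.777, 0.629, 0.0, 0.0]
ft_force: [2.1, -0.4, 2.0]
grip_width: 0.0001
grasp_force: 1.1
```

>>> play_rows(moves=[{"slide": [-0.0815, 0.0174, 0], "yaw": 0, "gripper": 1}, {"slide": [-0.04, 0.0085, 0], "yaw": 0, "gripper": 1}])

```text
t: 8.58
ee_pos: [0.6013, -0.0855, 0.0606]
tool_rot: [0.777, 0.629, 0.001, 0.002]
ft_force: [12.6, -2.1, -2.9]
grip_width: 0.0007
grasp_force: 6.3
```

>>> play_rows(moves=[{"slide": [-0.04, 0.0085, 0], "yaw": 0, "gripper": 1}])

```text
t: 8.67
ee_pos: [0.6012, -0.0855, 0.0607]
tool_rot: [0.777, 0.629, 0.003, 0.003]
ft_force: [18.4, -3.3, -6.2]
grip_width: 0.0006
grasp_force: 9.1
```

```bash
python3 -c "
from h import *
where()"
```

```text
t 8.6667 world [ 0.6012 -0.0855  0.0607] rails xy [ 0.0555 -0.1023] yaw 77.95291126714756 F rails [  0.6 -18.7  -6.2] w 0.0006112503451912006
```

>>> play_rows(moves=[{"slide": [0, 0, 0], "yaw": 0, "gripper": 1}, {"slide": [0, 0, 0], "yaw": 0, "gripper": 1}, {"slide": [0.08, -0.017, 0], "yaw": 0, "gripper": 1}, {"slide": [0.12, -0.0255, 0], "yaw": 0, "gripper": 1}, {"slide": [0.12, -0.0255, 0], "yaw": 0, "gripper": 1}, {"slide": [0.12, -0.0255, 0], "yaw": 0, "gripper": 1}, {"slide": [0, 0, 0.46], "yaw": 0, "gripper": 1}, {"slide": [0, 0, 0.46], "yaw": 0, "gripper": 1}, {"slide": [0, 0, 0.46], "yaw": 0, "gripper": 1}, {"slide": [0, 0, 0.46], "yaw": 0, "gripper": 1}, {"slide": [0, 0, 0.46], "yaw": 0, "gripper": 1}, {"slide": [0, 0, 0.46], "yaw": 0, "gripper": 1}, {"slide": [0, 0, 0], "yaw": 0, "gripper": 1}])

```text
t: 9.75
ee_pos: [0.6177, -0.089, 0.1752]
tool_rot: [0.777, 0.629, 0.002, 0.002]
ft_force: [0.9, -0.3, 2.0]
grip_width: 0.0006
grasp_force: 0.0
```

>>> play_rows(moves=[{"slide": [-0.15, -0.7, 0], "yaw": 0, "gripper": 1}, {"slide": [-0.15, -0.7, 0], "yaw": 0, "gripper": 1}, {"slide": [-0.15, -0.7, 0], "yaw": 0, "gripper": 1}, {"slide": [-0.15, -0.7, 0], "yaw": 0, "gripper": 1}, {"slide": [-0.15, -0.7, 0], "yaw": 0, "gripper": 1}, {"slide": [-0.15, -0.7, 0], "yaw": 0, "gripper": 1}, {"slide": [-0.15, -0.7, 0], "yaw": 0, "gripper": 1}, {"slide": [-0.15, -0.7, 0], "yaw": 0, "gripper": 1}, {"slide": [0, 0, 0], "yaw": 0, "gripper": 1}, {"slide": [0, 0, 0], "yaw": 0, "gripper": 1}])

```text
t: 10.58
ee_pos: [0.5673, -0.3139, 0.1688]
tool_rot: [0.778, 0.628, -0.0, -0.001]
ft_force: [0.8, 0.4, 0.2]
grip_width: 0.0005
grasp_force: 0.0
```

```bash
python3 - <<'E'
from h import *
where();t=snap('top','top6');d=snap('scene','s6')
z=lambda i:cv2.resize(i,(560,290),interpolation=cv2.INTER_CUBIC)
cv2.imwrite('pics/v6.png',np.vstack([z(t['img'][160:250,262:436]),z(d['img'][180:280,220:413])])[:,:,::-1])
p=np.load('p.npy');c,s=np.cos(p[2]),np.sin(p[2])
m=cv2.inRange(cv2.cvtColor(t['img'],cv2.COLOR_RGB2HSV),(0,150,120),(6,255,255))[155:195,290:325]
v,u=np.nonzero(m);w=unproj(t,[(290+u.mean(),155+v.mean())],.074)[0,:2]-p[:2];print(len(u),'knob rails',w@[c,s],w@[-s,c])
E
```

```text
t 10.5833 world [ 0.5673 -0.3139  0.1688] rails xy [-0.1749 -0.1167] yaw 77.800541725524 F rails [ 0.5 -0.7  0.2] w 0.000503761960533273
35 knob rails 0.0553988568560121 -0.07972241269891464
```

View pics/v6.png

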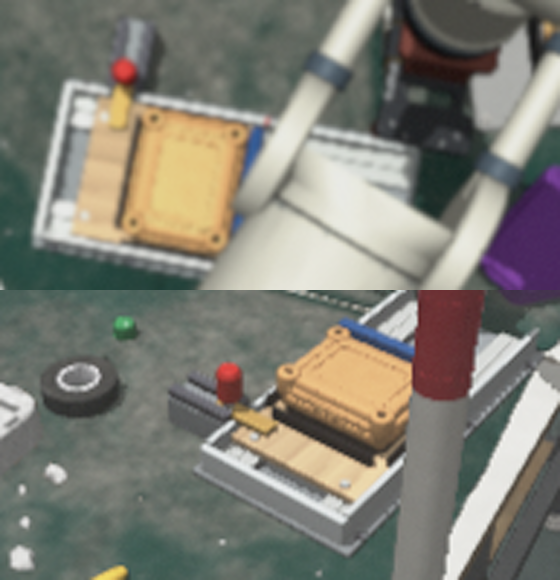

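The bolt knob is at rails y ≈ -0.080, so the bolt is home. Its tongue lies over the seated board, the case is in its nest, and the tool is clear.

```bash
python3 -c "
from h import *
print(job_done())"
```

```text
the job is handed in; nothing more can be done
None
```

The board slid along its rails and dropped flat into the notches, and the bolt is fully home over its front. I handed the job in at about 10.6 s of robot time, with the case in its nest and the arm clear; the hand-in returned no verdict.

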